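# Clamp down the sprinkle dispenser and hold its gate open at the set marker

### The arm

A 6-joint arm with a two-finger parallel gripper is mounted at the origin on a cart in front of the work surface, level with it; the furniture and walls round the work are solid. World frame = base frame: x ahead of the robot, y to its left, z up, the work surface at z = 0. Lengths are in m, angles in rad, forces in N, time in s.
With the tool pointing down it reaches from about 0.375 to 0.9 m from the base axis. Payload 3.1 kg.
Tool frame: the origin (TCP) lies midway between the tips of the shut fingers; the grasp point (between the pads) lies 19 mm behind it; z points along the fingers, y is the line along which they close (so a half turn about z gives the same grasp; the last joint's range is limited). The gripper opens to 85 mm and grips with 20 to 120 N. Pads are 22 mm wide; open, the fingers measure 114 mm over their backs; the gripper's body (76 mm by 85 mm) begins 54 mm behind the grasp point. The pads swing forward as they close: fully open they stand 13 mm farther back than shut.
Start: joints at [-1.385, 0.527, 1.433, -0, 1.181, -0.178], TCP at [0.222, -0.584, 0.231] pointing down, gripper open.
Joint ranges: [-3.08, 3.08], [-0.75, 2.2], [0.22, 2.44], [-1.43, 4.57], [0, 2.65], [-2.85, 2.85]. Speed limits (rad/s): [2.79, 2.79, 3.14, 3.14, 3.14, 3.14].

### API

Orientations are given as a unit quaternion [x, y, z, w].
In Python, from station import manip gives the robot as it stands.
- The arm moves only by the tool move_arm, never from a script. Its argument "increments" is a list that holds one entry, the list of rows, each a list of 5 numbers: the gripper's target within -1 to 1 (shut at 1, half-way at 0, fully open at -1), then the shift along the world's x, y, z in m, then the turn about the world's z in degrees. In form: [[[fingers, dx, dy, dz, twist], ...]]. A call has 1 to 8 rows; each row shifts and turns the commanded pose from where the row before left it; what a row does not reach is not made up. A row lasts 1/10 s, in which the tool goes at most 50 mm and 8.59 degrees, less where a joint would pass 70% of its speed; a pose out of reach is approached as far as the arm can. A call with a gripper value outside its range is refused whole. The fingers move at their own pace and stop on an object; "newtons" is the grip in N (left out, the last holds). Time passes only in rows, so rows that do not move let the fingers close. It gives the time, the measured TCP pose, the force, the opening and the grip force at its end, in the units of the state.
- manip.sense(): the state, without advancing time (a new reading comes with each control period).
- manip.snapshot(name): name is "scene" or "top" or "wrist"; returns a dict with "img" (400x640x3 uint8, red, green, blue), "fx", "fy", "cx", "cy" (pixels), "world_to_cam" (4x4, takes a point from world to camera coordinates); the wrist camera has in their place "tool_from_camera" (4x4, takes a point from camera to tool coordinates, whose origin is the TCP and whose axes are the flange's). Camera axes: x right, y down, z forward; pixel columns grow to the right and rows downward; lengths in m; the calibration is good to about 2 mm. A picture is of the moment at which its call begins: read the wrist's pose just before it. There is no depth.
- manip.sign_off(): hands the job in; it is judged then, once.
Trained networks look in the newest picture that a camera, given by its name, has taken for a name from the list of things; names that differ only in an ending like _2 or _b are one class to them, and where a whole thing is asked for, a point or a joint stands for the part that bears it (a point fixed in the world has none). Each returns a list of dicts, best first, with "confidence" (0 to 1); they miss things now and then, are a little off and sometimes report something else, mostly with a low value. They report only what shows in the picture. A call takes as long as a camera call.
- manip.spot_in(label, camera): "xyz" ([x, y, z] in m, in world coordinates, good to about 4 mm: the middle of the surface that is visible of it).
- manip.mark_of(label, camera): "xyz" ([x, y, z] in m, in world coordinates, good to about 4 mm: a listed point, or the origin of a listed thing).
The state is a dict: "t": time; "q": joint angles; "qd": joint speeds; "tau": joint torques, N m; "tcp_pos": TCP position; "tool_rot": TCP orientation; "force": force on the tool from outside, world axes, zero at the start; "ft_torque": the same for the moment, N m; "finger_gap": opening from 0.0 (shut) to 1.0 (fully open); "gripper_force": force on a finger pad.
Only numpy, scipy, OpenCV 4.12 (cv2) and the standard library are available. Lean on these libraries where they do the work, as an engineer would, in place of code of your own. Each camera call takes 0.05 s, during which the arm holds its last target. There are 200 camera calls.

### The job

The empty sprinkle dispenser is back from the wash and only stands loose on its dock: turn the crank of the hold-down clamp clockwise until the pad sits tight on the dispenser's foot, so that the dispenser cannot be dragged along. Then pull the spring-return gate slide out by its black knob until the blue line on the slide stands level with the red set marker, without shifting the marker, and finish while still holding it there, so that I can brush out the chute. Leave the bowl under the chute and the other things on the counter where they are.

Things in the scene. Friction and masses are not known exactly. Their poses are not given: they have to be found in the camera images.
- crank_knob (a point): black upright revolving knob at the end of the clamp's crank arm, about 19 mm in diameter (17.6 mm at its waist) and 40 mm tall; it spins freely on its pin. This point is its centre, half-way up. The top of the crank arm lies 21 mm below this point, and nothing of the clamp stands higher than that arm. The knob goes round the screw axis on a level circle of 45 mm radius
- crank_axis (a point): point on the vertical axis of the clamp screw at the height of the middle of the knob (136 mm above the counter); the clamp stands to the right of the dispenser, about 195 mm to the side of its hopper and 85 mm nearer to the front. The dispenser's hopper is taller (276 mm). A wall cabinet hangs over the back of the counter, from 0.59 m in front of the robot base, its underside 0.59 m above the counter
- clamp_crank (a joint): angle of the crank, rad; grows as the crank turns clockwise seen from above, which drives the jaw down 3.2 mm per rad (20 mm a turn); it is stiff (about 3 N at the knob) and stays where it is left. End stops at -0.1 and 10.5
- pad_face (a point): middle of the flat underside of the clamp's rubber pad, 24 mm in diameter, at the end of the blue jaw; it goes straight down with the jaw
- foot_edge (a point): point on the top face of the dispenser's grey foot plate, below the pad (20 mm above the counter); the pad has to come down here
- clamp_pad (a joint): how far the sprung pad has been pushed up into the jaw, m: 0 while it hangs free, grows as it is pressed, 12 N per mm; bottoms at 6 mm. The clamp counts as tight from 15 N (1.25 mm, that is 0.4 rad of crank past the first touch); left alone the screw keeps up to about 35 N and turns back by itself above that
- dispenser_foot (a point): point in the dispenser's foot plate, 100 mm behind its front edge and 70 mm from its left edge; the plate is 200 x 170 x 12 mm, grey, and stands loose on the steel dock plate; white column at the back, white head 120 mm wide with a clear hopper and blue lid (276 mm high) above. Its -x axis points out of the front, the way the slide is pulled
- gate_knob (a point): black upright knob at the end of the gate slide, 17 to 22 mm in diameter and 48 mm tall, in front of the dispenser; this point is its centre, half-way up, 91 mm in front of the white head, 155 mm above the counter when the dispenser stands level. The slide's upper face (a flat steel bar, 26 mm wide) lies 25 mm below this point
- gate_slide (a joint): how far the slide is pulled out, m: 0 shut to 0.055 at its stop, straight along the dispenser's -x axis, level. A spring pulls it back: about 5 N at 0, 130 N/m more as it comes out
- gate_line (a point): middle of the blue line, 4 mm wide, across the upper face of the slide
- marker_tip (a point): tip of the red set marker (a clip with a 4 mm wide finger that points at the slide) on the aluminium scale rail along the left-hand side (+y) of the slide; it stays where it is set. Its x axis is the dispenser's x axis; the slide is right when blue line and marker are level along that axis
- set_marker (a joint): where the red marker is set, m: the slide's pull at which the blue line is level with it
- bowl_centre (a point): white flowered bowl, 115 mm across and 52 mm high, on the dispenser's foot below the chute; centre, half-way up. Leave it
- heart_iced: heart cake with pink icing on the round black tray at the left, 84 x 99 x 39 mm; underside. Leave it
- heart_plain: plain heart cake on the same tray, 87 x 102 x 29 mm; underside. Leave it
- sprinkle_box: clear box of sprinkles with purple lid, 100 x 129 x 64 mm, front left; underside. Leave it
- jam_jar: jam jar with white lid, 70 mm across, 99 mm high, on the left; underside. Leave it
- cinnamon: spice jar with red cap, 45 mm across, 106 mm high, front left; underside. Leave it
- kitchen_timer: red and white wind-up timer, 68 mm across, 60 mm high, front right; underside. Leave it
- pastry_brush: pastry brush, 200 mm long, lying flat on the right near the front edge, at most 30 mm high; middle, underside. Leave it

How it is judged:
On the way, in this order (a step that is already met when the one before it is completed fails the run):
1. the clamp's pad is pressed tight on the dispenser's foot (over 15 N) while the gate is still shut (contact force between clamp_pad and dispenser above 15 N and value of joint gate_slide below 0.005 m), for 0.3 s.
2. the gate slide is pulled out so that its blue line is level with the red marker within 5 mm, the clamp still tight (x of gate_line in the frame of marker_tip between -0.005 and 0.005 m and contact force between clamp_pad and dispenser above 15 N), for 0.5 s.
At the end, for the whole second after the job is handed in: The gripper is holding the slide (over 2 N) with the blue line level with the red marker within 5 mm along the slide and at rest (below 10 mm/s), the clamp's pad presses the foot with over 15 N, and the dispenser stands level within 8 mm of where it stood (all of step 2 and contact force between the fingers and gate_slide above 2 N and velocity of joint gate_slide between -0.01 and 0.01 m/s and distance of dispenser_foot from where it was at the start of the episode below 0.008 m and angle between dispenser_foot's own z axis and vertical below 0.05 rad); the arm keeps its last pose, push and grip.
It fails at once if the dispenser is dragged more than 10 mm or tipped (distance of dispenser_foot from where it was at the start of the episode above 0.01 m or angle between dispenser_foot's own z axis and vertical above 0.12 rad).
It fails at once if the red marker is moved by more than 12 mm (distance of marker_tip from where it was at the start of the episode above 0.012 m).
It fails at once if the bowl is shifted by more than 20 mm (distance of bowl_centre from where it was at the start of the episode above 0.02 m).
It fails at once if another thing on the counter is shifted by more than 30 mm (distance of any of heart_iced, heart_plain, sprinkle_box, jam_jar, cinnamon, kitchen_timer, pastry_brush from where it was at the start of the episode above 0.03 m).
It also fails if it takes over 48 s, if anything falls off the work surface, if the arm or the gripper's body presses on something with over 40 N, if the wrist force passes 120 N, or if a joint passes its speed limit or range.

## Working session

There is one attempt and no reset: what is moved stays moved. The work goes in short steps, Python scripts to look and compute and a tool call to move; the robot and the scene stay as the last step left them, time stands still between calls to the robot, and variables do not carry over. Pictures are saved under pics/ and viewed, at most 10 in all, crops included, and the job is handed in when it is done.

Besides the shell and the picture viewer there is one more tool, called after ">>>" by a JSON object that holds its "api" and its "payload". move_arm: Moves the arm, as the interface text tells. Its arguments: {"type":"object","properties":{"increments":{"type":"array","items":{"type":"array","items":{"type":"array","items":{"type":"number"}}}},"newtons":{"type":"number"}},"required":["increments"]}

```bash
mkdir -p pics
cat > h.py <<'E'
from station import manip
import cv2, numpy as np
def snap(n, f=None):
    s=manip.snapshot(n)
    if f: cv2.imwrite('pics/'+f, s['img'][:,:,::-1])
    return s
def marks(labels,cams):
    for c in cams:
        for l in labels:
            r=manip.mark_of(l,c)
            print(c,l,[(np.round(d['xyz'],4).tolist(),round(d['confidence'],2)) for d in r[:2]])
E
python3 - <<'E'
from h import *
snap('scene','s1.png'); snap('top','t1.png')
marks(['crank_knob','crank_axis','pad_face','foot_edge','dispenser_foot','gate_knob','gate_line','marker_tip','bowl_centre','kitchen_timer'],['scene','top'])
s=manip.sense(); print(s['t'],s['tcp_pos'],s['tool_rot'],s['finger_gap'])
E
```

```text
scene crank_knob [([0.5304, -0.2966, 0.1329], 0.57)]
scene crank_axis [([0.5145, -0.3447, 0.1339], 0.47)]
scene pad_face [([0.342, 0.4378, 0.0019], 0.54)]
scene foot_edge [([0.5181, -0.2321, 0.0191], 0.96), ([0.367, -0.2391, -0.0048], 0.72)]
scene dispenser_foot [([0.6001, -0.1558, 0.0111], 0.58)]
scene gate_knob [([0.4566, -0.1464, 0.1532], 0.57)]
scene gate_line [([0.5383, -0.1488, 0.1327], 0.67)]
scene marker_tip []
scene bowl_centre [([0.5739, -0.1511, 0.0427], 0.56)]
scene kitchen_timer [([0.3796, -0.4231, -0.0058], 0.39)]
top crank_knob [([0.5289, -0.2989, 0.1377], 0.39)]
top crank_axis [([0.5202, -0.345, 0.1362], 0.58)]
top pad_face []
top foot_edge [([0.5151, -0.2316, 0.02], 0.66)]
top dispenser_foot [([0.5989, -0.154, 0.0162], 0.64), ([0.5181, -0.2328, 0.0205], 0.47)]
top gate_knob [([0.4563, -0.1495, 0.1595], 0.54)]
top gate_line [([0.5147, -0.2337, 0.0237], 0.69), ([0.5412, -0.1445, 0.129], 0.66)]
top marker_tip []
top bowl_centre [([0.5831, -0.1529, 0.0397], 0.49)]
top kitchen_timer [([0.3824, -0.423, -0.002], 0.66)]
1.1 [ 0.22242292 -0.58405558  0.23131026] [ 9.83501495e-01  1.80900001e-01 -2.35020477e-06  2.34936048e-06] 1.0006967892197443
```

View pics/s1.png

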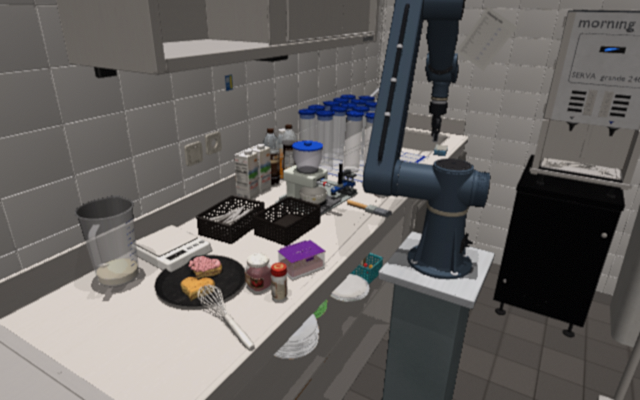

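View pics/t1.png

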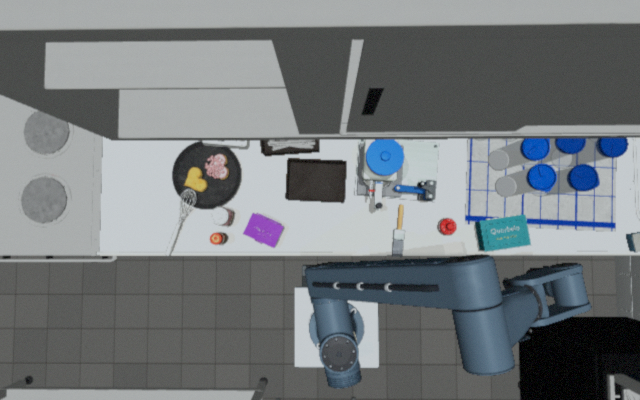

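Scene: the dispenser is at about (310,170) in the scene view and the clamp at (345,185). In the top view the dispenser is at (385,160), gate knob near (378,206), clamp near (410,190). I'll zoom in on the top view.

Run:
```python
from h import *
a=cv2.imread('pics/t1.png')[130:260,345:475]; b=cv2.imread('pics/s1.png')[130:230,270:400]
a=cv2.resize(a,(560,560),interpolation=cv2.INTER_CUBIC)
cv2.imwrite('pics/c1.png',a)
s=manip.snapshot('top');M=s['world_to_cam']
for n,p in dict(axis=(.518,-.345,.136),knob=(.5295,-.298,.136),gk=(.456,-.148,.155)).items():
    c=M@np.r_[p,1]; print(n,s['fx']*c[0]/c[2]+s['cx'],s['fy']*c[1]/c[2]+s['cy'])
```

```text
axis 433.56270782694173 187.91599964587593
knob 420.17852857866 184.72288777528908
gk 378.59810041582796 205.2369184119673
```

View pics/c1.png

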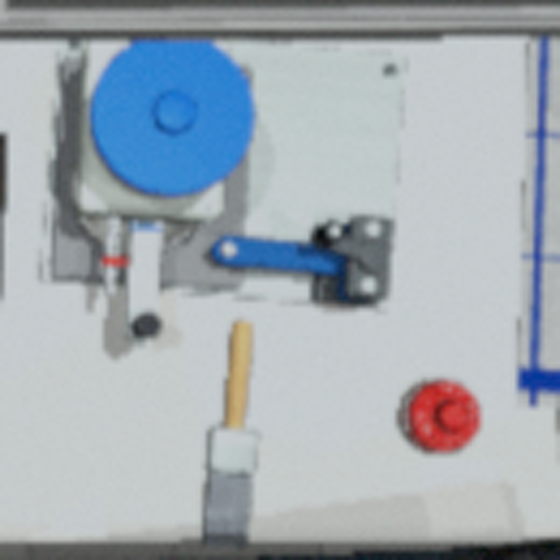

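Crop: black crank knob at (328,232) on top of the bracket, blue jaw pointing left to (228,248), gate knob at (147,325), blue line at (147,228), red marker at (115,261), so about 27 mm of pull. The detections agree with this. Moving closer to look.

>>> {"api": "move_arm", "payload": {"increments": [[[-1, 0.03, 0.035, 0.01, 0], [-1, 0.03, 0.035, 0.01, 0], [-1, 0.03, 0.035, 0.01, 0], [-1, 0.03, 0.035, 0.01, 0], [-1, 0.03, 0.035, 0.01, 0], [-1, 0.03, 0.035, 0.01, 0], [-1, 0.03, 0.035, 0, 0], [-1, 0.03, 0.035, 0, 0]]]}}

```text
t: 1.95
tcp_pos: [0.4636, -0.3027, 0.2921]
tool_rot: [0.984, 0.181, 0.0, 0.001]
force: [0.5, 0.1, -0.4]
finger_gap: 1.002
gripper_force: 0.0
```

Run:
```python
from h import *
s=manip.sense(); print(s['t'],s['tcp_pos'],s['tool_rot'],s['force'])
w=snap('wrist','w1.png'); print(np.round(w['tool_from_camera'],3),w['fx'])
marks(['crank_knob','crank_axis','pad_face','foot_edge','dispenser_foot','gate_knob','gate_line','marker_tip'],['wrist'])
```

```text
1.95 [ 0.4636157  -0.30269139  0.29207539] [9.83512530e-01 1.80837993e-01 4.86868123e-04 6.97123358e-04] [ 0.54538685  0.09376706 -0.44763161]
[[-0.    -0.947 -0.32   0.083]
 [ 1.    -0.     0.    -0.   ]
 [-0.    -0.32   0.947 -0.143]
 [ 0.     0.     0.     1.   ]] 308.91051588966127
wrist crank_knob [([0.538, -0.3011, 0.1371], 0.57)]
wrist crank_axis [([0.5185, -0.3414, 0.1332], 0.97)]
wrist pad_face []
wrist foot_edge [([0.5191, -0.2293, 0.0214], 0.81)]
wrist dispenser_foot []
wrist gate_knob [([0.4576, -0.1476, 0.1562], 0.68), ([0.3835, -0.4216, 0.0009], 0.19)]
wrist gate_line []
wrist marker_tip [([0.5074, -0.1368, 0.131], 0.45)]
```

View pics/w1.png

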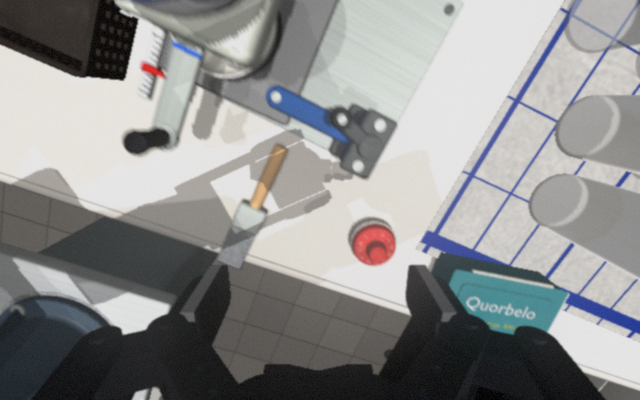

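Wrist view: gate knob at (148,140), red marker at (152,70), blue line at (185,47), clamp bracket around (365,140), blue jaw tip at (277,97). I'll zoom in on the clamp to identify the knob.

```bash
cat >> h.py <<'E'
from scipy.spatial.transform import Rotation as R
def wT(s,w):
    T=np.eye(4);T[:3,:3]=R.from_quat(s['tool_rot']).as_matrix();T[:3,3]=s['tcp_pos']
    return T@np.array(w['tool_from_camera'])
def proj(T,w,p):
    c=np.linalg.inv(T)@np.r_[p,1]; return np.array([w['fx']*c[0]/c[2]+w['cx'],w['fy']*c[1]/c[2]+w['cy']])
def ray(T,w,uv,z):
    d=T[:3,:3]@np.array([(uv[0]-w['cx'])/w['fx'],(uv[1]-w['cy'])/w['fy'],1]); return T[:3,3]+d*(z-T[2,3])/d[2]
E
python3 - <<'E'
from h import *
s=manip.sense();w=manip.snapshot('wrist');T=wT(s,w)
for n,p in dict(axis=(.518,-.343,.136),knobtop=(.533,-.299,.156),knobbot=(.533,-.299,.116),gk=(.456,-.148,.155),gktop=(.456,-.148,.179),mark=(.508,-.137,.13)).items(): print(n,proj(T,w,p).round(1))
c=w['img'][70:200,250:420,::-1]; cv2.imwrite('pics/c2.png',cv2.resize(c,None,fx=4,fy=4,interpolation=cv2.INTER_CUBIC))
E
```

```text
axis [375.7 148. ]
knobtop [340.5 117.2]
knobbot [337.7 115.1]
gk [150.9 138.8]
gktop [135.9 142.3]
mark [163.8  77.2]
```

View pics/c2.png

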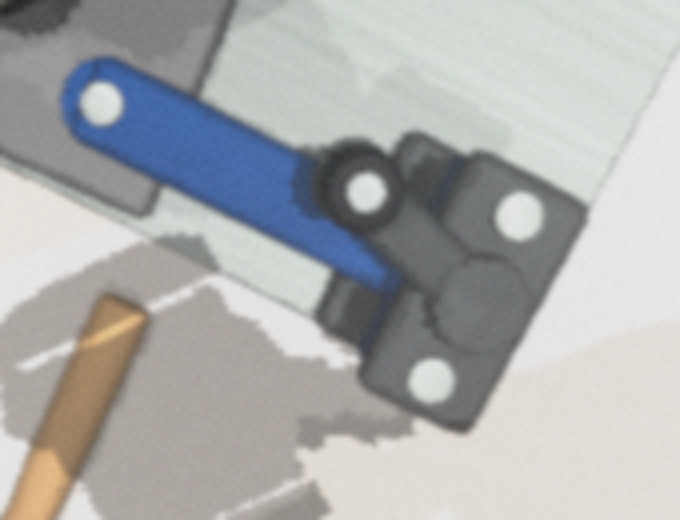

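Crop: the black knob with its white pin is at full-image (341.5,118), the screw hub at (370.8,145).

Run:
```python
from h import *
s=manip.sense();w=manip.snapshot('wrist');T=wT(s,w)
k=ray(T,w,(341.5,118),.156);h=ray(T,w,(370.8,145),.115);print(k,h,np.linalg.norm((k-h)[:2]),np.degrees(np.arctan2(*(k-h)[[1,0]])))
print(ray(T,w,(152,70),.13), ray(T,w,(185,47),.13), ray(T,w,(130,144),.179))
```

```text
[ 0.53270851 -0.29994216  0.156     ] [ 0.51764214 -0.34169195  0.115     ] 0.04438513626292477 70.1568559660512
[ 0.51023217 -0.12566031  0.13      ] [ 0.5392973  -0.14943213  0.13      ] [ 0.4529883  -0.14366527  0.179     ]
```

>>> {"api": "move_arm", "payload": {"increments": [[[-1, 0.035, 0.0015, -0.02, 0], [-1, 0.034, 0.0015, -0.02, 0], [-1, 0, 0, -0.04, 0], [-1, 0, 0, -0.04, 0], [-1, 0, 0, -0.035, 0], [0.3, 0, 0, -0.015, 0], [0.9, 0, 0, 0, 0], [1, 0, 0, 0, 0]]], "newtons": 40}}

```text
t: 3.3
tcp_pos: [0.5315, -0.3019, 0.1215]
tool_rot: [0.984, 0.18, 0.0, 0.0]
force: [0.3, -0.1, 0.3]
finger_gap: 0.519
gripper_force: 0.0
```

>>> {"api": "move_arm", "payload": {"increments": [[[1, 0, 0, 0, 0], [1, 0, 0, 0, 0], [1, 0, 0, 0, 0], [1, 0, 0, 0, 0]]]}}

```text
t: 3.7
tcp_pos: [0.5321, -0.3015, 0.123]
tool_rot: [0.983, 0.181, 0.001, 0.001]
force: [-0.9, 1.6, 6.4]
finger_gap: 0.199
gripper_force: 39.4
```

```bash
cat > rows.py <<'E'
import numpy as np,sys,json
# start xy, centre xy, radius, start angle, step, n
def rows(p0,c,r,a0,st,n):
    a=np.radians(a0-st*np.arange(1,n+1)); P=np.round(np.vstack([p0,np.c_[c[0]+r*np.cos(a),c[1]+r*np.sin(a)]]),4)
    D=np.round(np.diff(P,axis=0),4); print(json.dumps([[1,*d,0,0] for d in D.tolist()])); return P[-1]
E
python3 -c "
from rows import *
p=rows((.5314,-.3011),(.518,-.342),.045,71.8,10,8);print(p)
p=rows(p,(.518,-.342),.045,-8.2,15,8);print(p)
p=rows(p,(.518,-.342),.045,-128.2,15,8);print(p)
p=rows(p,(.518,-.342),.045,-248.2,15,8);print(p)
"
```

```text
[[1, 0.0079, -0.0012, 0, 0], [1, 0.0065, -0.0043, 0, 0], [1, 0.0057, -0.0054, 0, 0], [1, 0.0047, -0.0063, 0, 0], [1, 0.0036, -0.007, 0, 0], [1, 0.0022, -0.0075, 0, 0], [1, 0.001, -0.0078, 0, 0], [1, -0.0005, -0.0078, 0, 0]]
[ 0.5625 -0.3484]
[[1, -0.0031, -0.0113, 0, 0], [1, -0.006, -0.0101, 0, 0], [1, -0.0084, -0.0082, 0, 0], [1, -0.0103, -0.0058, 0, 0], [1, -0.0114, -0.0029, 0, 0], [1, -0.0117, 0.0002, 0, 0], [1, -0.0113, 0.0031, 0, 0], [1, -0.0101, 0.006, 0, 0]]
[ 0.4902 -0.3774]
[[1, -0.0082, 0.0084, 0, 0], [1, -0.0058, 0.0103, 0, 0], [1, -0.0029, 0.0114, 0, 0], [1, 0.0002, 0.0117, 0, 0], [1, 0.0031, 0.0113, 0, 0], [1, 0.006, 0.0101, 0, 0], [1, 0.0084, 0.0082, 0, 0], [1, 0.0103, 0.0058, 0, 0]]
[ 0.5013 -0.3002]
[[1, 0.0114, 0.0029, 0, 0], [1, 0.0117, -0.0002, 0, 0], [1, 0.0113, -0.0031, 0, 0], [1, 0.0101, -0.006, 0, 0], [1, 0.0082, -0.0084, 0, 0], [1, 0.0058, -0.0103, 0, 0], [1, 0.0029, -0.0114, 0, 0], [1, -0.0002, -0.0117, 0, 0]]
[ 0.5625 -0.3484]
```

>>> {"api": "move_arm", "payload": {"increments": [[[1, 0.0079, -0.0012, 0, 0], [1, 0.0065, -0.0043, 0, 0], [1, 0.0057, -0.0054, 0, 0], [1, 0.0047, -0.0063, 0, 0], [1, 0.0036, -0.007, 0, 0], [1, 0.0022, -0.0075, 0, 0], [1, 0.001, -0.0078, 0, 0], [1, -0.0005, -0.0078, 0, 0]]]}}

```text
t: 4.5
tcp_pos: [0.5588, -0.3476, 0.1228]
tool_rot: [0.983, 0.181, -0.004, -0.002]
force: [-10.4, 3.5, 12.2]
finger_gap: 0.2
gripper_force: 40.2
```

```bash
python3 -c "
from rows import *
c=(.5142,-.342)
p=rows((.5625,-.3484),c,.045,-8.2,15,8);print(p)
p=rows(p,c,.045,-128.2,15,8);print(p)
p=rows(p,c,.045,-248.2,15,8);print(p)
"
```

```text
[[1, -0.0069, -0.0113, 0, 0], [1, -0.006, -0.0101, 0, 0], [1, -0.0084, -0.0082, 0, 0], [1, -0.0103, -0.0058, 0, 0], [1, -0.0114, -0.0029, 0, 0], [1, -0.0117, 0.0002, 0, 0], [1, -0.0113, 0.0031, 0, 0], [1, -0.0101, 0.006, 0, 0]]
[ 0.4864 -0.3774]
[[1, -0.0082, 0.0084, 0, 0], [1, -0.0058, 0.0103, 0, 0], [1, -0.0029, 0.0114, 0, 0], [1, 0.0002, 0.0117, 0, 0], [1, 0.0031, 0.0113, 0, 0], [1, 0.006, 0.0101, 0, 0], [1, 0.0084, 0.0082, 0, 0], [1, 0.0103, 0.0058, 0, 0]]
[ 0.4975 -0.3002]
[[1, 0.0114, 0.0029, 0, 0], [1, 0.0117, -0.0002, 0, 0], [1, 0.0113, -0.0031, 0, 0], [1, 0.0101, -0.006, 0, 0], [1, 0.0082, -0.0084, 0, 0], [1, 0.0058, -0.0103, 0, 0], [1, 0.0029, -0.0114, 0, 0], [1, -0.0002, -0.0117, 0, 0]]
[ 0.5587 -0.3484]
```

>>> {"api": "move_arm", "payload": {"increments": [[[1, -0.0069, -0.0113, 0.003, 0], [1, -0.006, -0.0101, 0, 0], [1, -0.0084, -0.0082, 0, 0], [1, -0.0103, -0.0058, 0, 0], [1, -0.0114, -0.0029, 0, 0], [1, -0.0117, 0.0002, 0, 0], [1, -0.0113, 0.0031, 0, 0], [1, -0.0101, 0.006, 0, 0]]]}}

```text
t: 5.3
tcp_pos: [0.4846, -0.377, 0.1235]
tool_rot: [0.984, 0.181, -0.001, -0.0]
force: [4.6, 0.5, -13.3]
finger_gap: 0.2
gripper_force: 39.7
```

>>> {"api": "move_arm", "payload": {"increments": [[[1, -0.0082, 0.0084, -0.0015, 0], [1, -0.0058, 0.0103, 0, 0], [1, -0.0029, 0.0114, 0, 0], [1, 0.0002, 0.0117, 0, 0]]]}}

```text
t: 5.7
tcp_pos: [0.4693, -0.3353, 0.1234]
tool_rot: [0.984, 0.181, -0.0, 0.001]
force: [2.3, -2.8, -8.2]
finger_gap: 0.201
gripper_force: 40.3
```

Run:
```python
from h import *
print(manip.sense()['force'])
w=snap('wrist'); marks(['pad_face','foot_edge','clamp_pad'],['wrist'])
for l in ['pad_face','clamp_pad']: print(manip.spot_in(l,'wrist')[:1])
c=w['img'][:,:,::-1]; cv2.imwrite('pics/w3.png',c)
```

```text
[ 2.29896702 -2.7616728  -8.16786681]
wrist pad_face [([0.4748, -0.338, 0.1374], 0.52)]
wrist foot_edge [([0.366, -0.2398, 0.0024], 0.71), ([0.518, -0.2293, 0.0236], 0.55)]Traceback (most recent call last):
  File "<stdin>", line 3, in <module>
  File "h.py", line 10, in marks
    r=manip.mark_of(l,c)
ValueError: it knows: bowl_centre, cinnamon, crank_axis, crank_knob, dispenser_foot, foot_edge, gate_knob, gate_line, heart_iced, heart_plain, jam_jar, kitchen_timer, marker_tip, pad_face, pastry_brush, sprinkle_
```

Run:
```python
from h import *
w=snap('wrist','w3.png')
```

```text
(no output)
```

View pics/w3.png

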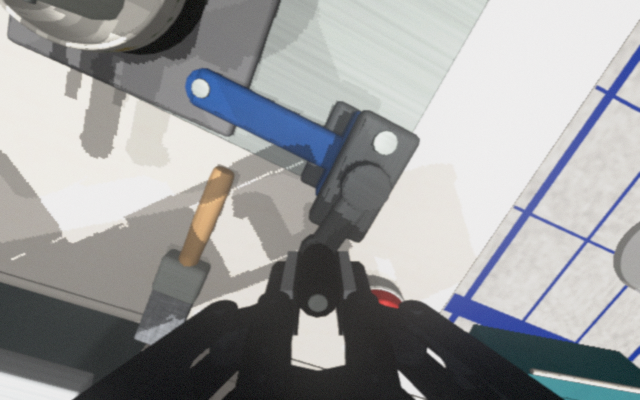

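The fingers hold the black knob at (318,290). The blue jaw tip is at (200,88), over the foot. The tangential resistance is still about 3 N, so there is no contact yet; continuing.

>>> {"api": "move_arm", "payload": {"increments": [[[1, 0.0031, 0.0113, -0.001, 0], [1, 0.006, 0.0101, 0, 0], [1, 0.0084, 0.0082, 0, 0], [1, 0.0103, 0.0058, 0, 0]]]}}

```text
t: 6.3
tcp_pos: [0.4984, -0.3003, 0.1231]
tool_rot: [0.983, 0.181, 0.0, 0.001]
force: [-1.8, -2.8, 4.0]
finger_gap: 0.2
gripper_force: 41.7
```

>>> {"api": "move_arm", "payload": {"increments": [[[1, 0.0114, 0.0029, 0, 0], [1, 0.0117, -0.0002, 0, 0]]]}}

```text
t: 6.5
tcp_pos: [0.5217, -0.2982, 0.123]
tool_rot: [0.983, 0.182, -0.0, 0.002]
force: [-4.5, -5.7, 5.0]
finger_gap: 0.2
gripper_force: 41.8
```

>>> {"api": "move_arm", "payload": {"increments": [[[1, 0.0113, -0.0031, 0, 0], [1, 0.0101, -0.006, 0, 0]]]}}

```text
t: 6.7
tcp_pos: [0.5418, -0.3071, 0.1229]
tool_rot: [0.983, 0.182, -0.002, 0.001]
force: [-9.3, -3.6, 9.1]
finger_gap: 0.2
gripper_force: 42.1
```

>>> {"api": "move_arm", "payload": {"increments": [[[1, 0.0082, -0.0084, 0, 0]]]}}

```text
t: 6.8
tcp_pos: [0.5494, -0.3148, 0.1229]
tool_rot: [0.983, 0.182, -0.002, -0.0]
force: [-8.8, -1.6, 10.2]
finger_gap: 0.199
gripper_force: 42.3
```

>>> {"api": "move_arm", "payload": {"increments": [[[1, 0, 0, 0, 0]]]}}

```text
t: 6.9
tcp_pos: [0.5507, -0.3165, 0.123]
tool_rot: [0.983, 0.181, -0.001, 0.001]
force: [-5.4, -3.0, 7.9]
finger_gap: 0.198
gripper_force: 42.0
```

>>> {"api": "move_arm", "payload": {"increments": [[[1, 0.0058, -0.0103, 0, 0], [1, 0.0029, -0.0114, 0, 0]]]}}

```text
t: 7.1
tcp_pos: [0.5582, -0.3344, 0.1229]
tool_rot: [0.983, 0.181, -0.001, -0.002]
force: [-6.2, 4.6, 10.8]
finger_gap: 0.202
gripper_force: 42.4
```

>>> {"api": "move_arm", "payload": {"increments": [[[1, -0.0002, -0.0117, 0, 0], [1, -0.0031, -0.0113, 0, 0]]]}}

```text
t: 7.3
tcp_pos: [0.5567, -0.3565, 0.1229]
tool_rot: [0.983, 0.181, 0.001, -0.003]
force: [-1.2, 8.6, 10.0]
finger_gap: 0.204
gripper_force: 42.3
```

>>> {"api": "move_arm", "payload": {"increments": [[[1, -0.004, -0.007, 0, 0], [1, 0, 0, 0, 0]]]}}

```text
t: 7.5
tcp_pos: [0.553, -0.365, 0.123]
tool_rot: [0.984, 0.18, 0.001, -0.001]
force: [-0.5, 3.6, 7.0]
finger_gap: 0.2
gripper_force: 42.0
```

>>> {"api": "move_arm", "payload": {"increments": [[[1, 0, 0, 0, 0], [1, 0, 0, 0, 0]]]}}

```text
t: 7.7
tcp_pos: [0.553, -0.365, 0.123]
tool_rot: [0.983, 0.181, 0.001, -0.001]
force: [-0.6, 3.2, 7.8]
finger_gap: 0.203
gripper_force: 42.0
```

>>> {"api": "move_arm", "payload": {"increments": [[[-1, 0, 0, 0, 0], [-1, 0, 0, 0, 0], [-1, 0, 0, 0, 0], [-1, 0, 0, 0.04, 0], [-1, -0.03, 0.01, 0.05, 0], [-1, -0.03, 0.01, 0.045, 0], [-1, -0.03, 0.02, 0.03, 0], [-1, 0, 0, 0, 0]]]}}

```text
t: 8.5
tcp_pos: [0.4682, -0.329, 0.2799]
tool_rot: [0.984, 0.181, 0.002, 0.003]
force: [1.0, -0.5, 0.2]
finger_gap: 1.001
gripper_force: 0.0
```

Run:
```python
from h import *
s=manip.sense(); w=snap('wrist','w4.png'); np.save('w4.npy',wT(s,w)); print(s['tcp_pos'],s['force'])
marks(['crank_knob','crank_axis','pad_face','foot_edge','gate_knob','gate_line','marker_tip'],['wrist'])
T=wT(s,w); print([proj(T,w,p).round(0) for p in [(.5142,-.342,.115),(.553,-.365,.156)]])
```

```text
[ 0.46820511 -0.32903891  0.27994081] [ 1.04789324 -0.49881762  0.19647826]
wrist crank_knob [([0.5546, -0.3158, 0.1369], 0.72)]
wrist crank_axis [([0.5187, -0.3398, 0.1342], 0.56)]
wrist pad_face []
wrist foot_edge [([0.5199, -0.2269, 0.0224], 0.81)]
wrist gate_knob [([0.4577, -0.1475, 0.1575], 0.88)]
wrist gate_line [([0.5365, -0.1537, 0.1271], 0.76)]
wrist marker_tip [([0.5072, -0.1373, 0.1336], 0.6)]
[array([346., 148.]), array([393., 121.])]
```

View pics/w4.png

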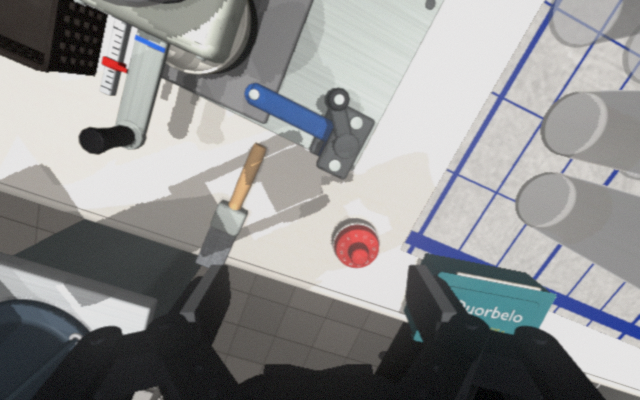

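The knob is now at (338,98), about 34° round. It turned back by itself about 65° after release, so the pad is seated at about 35 N. The gate knob is at (92–138,138), marker at (115,65), blue line at (150,42). Next is the gate knob.

>>> {"api": "move_arm", "payload": {"increments": [[[-0.4, -0.002, 0.036, 0, -4.2], [-0.4, -0.002, 0.036, 0, -4.2], [-0.4, -0.002, 0.036, 0, -4.2], [-0.4, -0.002, 0.036, 0, -4.2], [-0.4, -0.003, 0.037, 0, -4.2], [-0.4, 0, 0, -0.03, 0], [-0.4, 0, 0, 0, 0]]]}}

```text
t: 9.6
tcp_pos: [0.4561, -0.1459, 0.2421]
tool_rot: [1.0, -0.0, -0.003, -0.002]
force: [-1.1, -0.6, -0.5]
finger_gap: 0.697
gripper_force: 0.0
```

Run:
```python
from h import *
s=manip.sense(); w=snap('wrist','w5.png'); T=wT(s,w); print(s['tcp_pos'],s['tool_rot'])
marks(['gate_knob','gate_line','marker_tip','crank_knob'],['wrist'])
print([proj(T,w,p).round(0) for p in [(.457,-.148,.179),(.507,-.137,.13),(.538,-.15,.13)]])
```

```text
[ 0.45609451 -0.14592674  0.24213763] [ 9.99992867e-01 -2.54831269e-04 -3.25889480e-03 -1.89224095e-03]
wrist gate_knob [([0.4557, -0.1468, 0.1536], 0.96)]
wrist gate_line [([0.5372, -0.1543, 0.1285], 0.86)]
wrist marker_tip [([0.508, -0.139, 0.1314], 0.52)]
wrist crank_knob [([0.5543, -0.3155, 0.1364], 0.74)]
[array([322., 220.]), array([308., 141.]), array([324., 100.])]
```

View pics/w5.png

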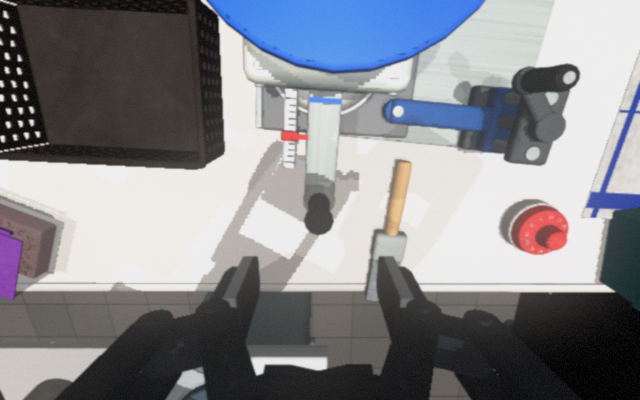

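Knob top is at (319,220), centred between the fingers; marker finger end is at (308,137), blue line at (324,100), about 28 mm apart. Descending and gripping.

>>> {"api": "move_arm", "payload": {"increments": [[[-0.4, 0, 0, -0.035, 0], [-0.4, 0, 0, -0.035, 0], [-0.4, 0, 0, -0.03, 0], [-0.4, 0, 0, 0, 0], [0.5, 0, 0, 0, 0]]], "newtons": 80}}

```text
t: 10.35
tcp_pos: [0.4585, -0.1489, 0.1455]
tool_rot: [1.0, -0.002, 0.0, 0.0]
force: [0.0, -1.4, 0.8]
finger_gap: 0.547
gripper_force: 0.0
```

>>> {"api": "move_arm", "payload": {"increments": [[[0.5, -0.002, 0.002, -0.006, 0], [0.5, 0, 0, 0, 0], [1, 0, 0, 0, 0], [1, 0, 0, 0, 0], [1, 0, 0, 0, 0], [1, 0, 0, 0, 0]]]}}

```text
t: 10.95
tcp_pos: [0.4563, -0.146, 0.1399]
tool_rot: [1.0, -0.001, 0.001, 0.0]
force: [-0.7, 1.0, 7.0]
finger_gap: 0.221
gripper_force: 78.0
```

>>> {"api": "move_arm", "payload": {"increments": [[[1, -0.004, 0, 0, 0], [1, -0.004, 0, 0, 0], [1, -0.004, 0, 0, 0], [1, -0.004, 0, 0, 0], [1, -0.004, 0, 0, 0], [1, -0.004, 0, 0, 0], [1, -0.004, 0, 0, 0], [1, 0, 0, 0, 0]]]}}

```text
t: 11.75
tcp_pos: [0.4312, -0.1466, 0.14]
tool_rot: [1.0, -0.002, 0.004, 0.001]
force: [7.6, 6.4, 1.9]
finger_gap: 0.221
gripper_force: 77.9
```

Run:
```python
from h import *
s=manip.sense(); w=snap('wrist'); T=wT(s,w); print(s['t'],s['tcp_pos'],s['force'])
marks(['gate_knob','gate_line','marker_tip','crank_knob','foot_edge'],['wrist']); snap('top'); marks(['gate_line','marker_tip','dispenser_foot'],['top'])
c=w['img'][0:200,220:420,::-1]; cv2.imwrite('pics/w6.png',cv2.resize(c,(600,600),interpolation=cv2.INTER_CUBIC)); np.save('T6.npy',T)
```

```text
11.75 [ 0.43117446 -0.14660484  0.14001935] [7.59419403 6.35747532 1.93959659]
wrist gate_knob [([0.4349, -0.1492, 0.1569], 0.84)]
wrist gate_line [([0.5076, -0.1505, 0.1286], 0.69)]
wrist marker_tip [([0.5042, -0.1432, 0.1327], 0.61)]
wrist crank_knob [([0.5177, -0.2297, 0.0216], 0.38)]
wrist foot_edge [([0.517, -0.2276, 0.0218], 0.86)]
top gate_line [([0.5147, -0.149, 0.1267], 0.4)]
top marker_tip []
top dispenser_foot [([0.5967, -0.1512, 0.0126], 0.91)]
```

View pics/w6.png

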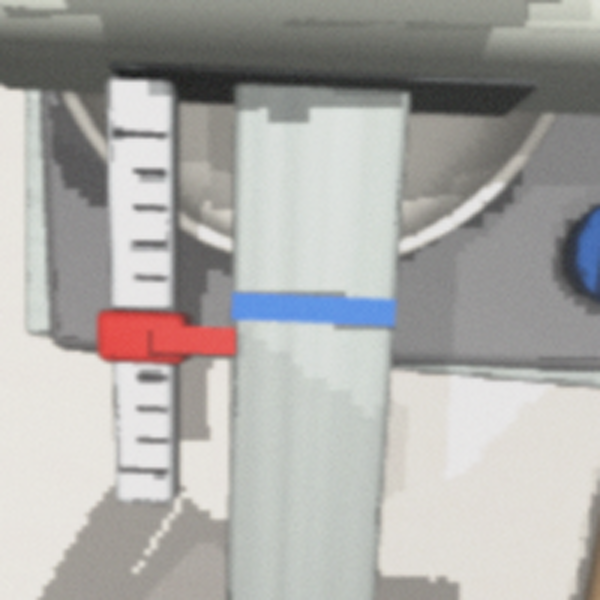

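Blue line is at crop row 305 and marker finger at row 342 (about 6.3 px/mm), so about 6 mm remain.

Run:
```python
from h import *
w=manip.snapshot('wrist');T=np.load('T6.npy')
f=lambda u,v,z:ray(T,w,(220+u/3,v/3),z)
print(T[:3,3],f(234,305,.13),f(392,313,.13),f(237,342,.13),f(237,342,.132))
```

```text
[ 0.51294195 -0.14592344  0.28392223] [ 0.51347185 -0.13688607  0.13      ] [ 0.51219226 -0.16182276  0.13      ] [ 0.50787291 -0.13723425  0.13      ] [ 0.50793877 -0.13734716  0.132     ]
```

>>> {"api": "move_arm", "payload": {"increments": [[[1, -0.003, 0, 0, 0], [1, -0.0028, 0, 0, 0], [1, 0, 0, 0, 0], [1, 0, 0, 0, 0], [1, 0, 0, 0, 0]]]}}

```text
t: 12.8
tcp_pos: [0.426, -0.1469, 0.14]
tool_rot: [1.0, -0.001, 0.004, 0.001]
force: [9.0, 5.2, 2.3]
finger_gap: 0.218
gripper_force: 78.0
```

Run:
```python
from h import *
s=manip.sense(); w=snap('wrist'); T=wT(s,w); print(s['t'],s['tcp_pos'],s['force'])
im=w['img']; hsv=cv2.cvtColor(im,cv2.COLOR_RGB2HSV)
blue=cv2.inRange(hsv,(100,110,80),(125,255,255)); red=cv2.inRange(hsv,(0,140,80),(8,255,255))|cv2.inRange(hsv,(172,140,80),(180,255,255))
for n,m,(u0,u1) in [('bl',blue,(298,305)),('bm',blue,(310,340)),('br',blue,(342,350)),('red',red,(286,297))]:
    v,u=np.nonzero(m[70:150,u0:u1]); print(n,len(v), ray(T,w,(u.mean()+u0,v.mean()+70),.13) if len(v) else '',v.mean()+70)
snap('top'); marks(['crank_knob','dispenser_foot'],['top'])
c=im[0:200,220:420,::-1]; cv2.imwrite('pics/w7.png',cv2.resize(c,(600,600),interpolation=cv2.INTER_CUBIC))
```

```text
12.8 [ 0.42601108 -0.14686377  0.14002683] [9.01714674 5.18964964 2.28606188]
bl 52 [ 0.508159   -0.13877513  0.13      ] 102.0
bm 234 [ 0.50781765 -0.14953912  0.13      ] 102.6923076923077
br 64 [ 0.50742579 -0.15960254  0.13      ] 103.5
red 87 [ 0.50793041 -0.13376543  0.13      ] 102.54022988505747
top crank_knob [([0.5519, -0.3176, 0.1378], 0.58), ([0.5604, 0.5516, -0.0002], 0.23)]
top dispenser_foot [([0.5939, -0.1502, 0.0145], 0.98)]
```

View pics/w7.png

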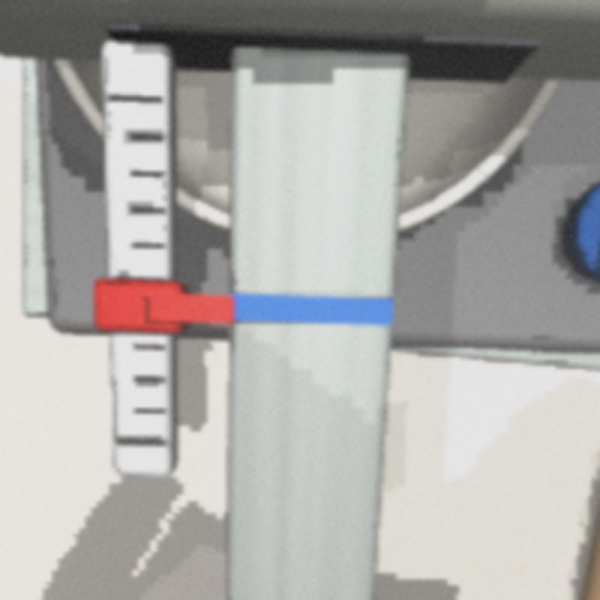

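The blue line meets the red finger at crop row 308, level to within 1 mm. The marker is still at x = 0.508, so the dispenser hasn't moved.

>>> {"api": "move_arm", "payload": {"increments": [[[1, 0, 0, 0, 0], [1, 0, 0, 0, 0], [1, 0, 0, 0, 0], [1, 0, 0, 0, 0], [1, 0, 0, 0, 0], [1, 0, 0, 0, 0]]]}}

```text
t: 13.6
tcp_pos: [0.426, -0.1469, 0.14]
tool_rot: [1.0, -0.001, 0.004, 0.001]
force: [8.3, 4.3, 1.3]
finger_gap: 0.222
gripper_force: 78.0
```

```bash
python3 -c "
from h import *
s=manip.sense();print(s['tcp_pos'],s['gripper_force'],s['qd'].round(4) if hasattr(s['qd'],'round') else s['qd'])
print(manip.sign_off())"
```

```text
[ 0.42603031 -0.14686587  0.14001239] 77.97465962183196 [ 0.0005 -0.0002  0.002  -0.0013  0.0011 -0.0011]
the job is handed in; nothing more can be done
None
```

I handed the job in at about 13.6 s with the clamp screwed down, the gripper holding the gate slide and its blue line level with the red marker to within about 1 mm; the pad force wasn't measured, but the crank sprang back when released, so it should be near 35 N, and no verdict came back.

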